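# Fit the second stop post on the panel jig

## Robot

A 6-joint arm with a two-finger parallel gripper is mounted at the origin on the work surface. World frame = base frame: x ahead of the robot, y to its left, z up, the work surface at z = 0. Lengths are in mm, angles in rad, forces in N, time in s.
With the tool pointing down it reaches from about 350 to 875 mm from the base axis. Payload 4.2 kg.
Tool frame: the origin (TCP) lies between the finger pads; the fingertips stand 25 mm ahead of it and the grasp point (between the pads) lies 6 mm ahead of it; z points along the fingers, y is the line along which they close (so a half turn about z gives the same grasp; the last joint's range is limited). The gripper opens to 85 mm and grips with 20 to 120 N. Pads are 22 mm wide; open, the fingers measure 114 mm over their backs; the gripper's body (76 mm by 85 mm) begins 54 mm behind the grasp point. The pads swing forward as they close: fully open they stand 13 mm farther back than shut.
Start: joints at [1.39, 0.385, 0.008, 0, -1.194, -0.259], TCP at [266.065, 565.516, 256.312] pointing down, gripper open.
Joint ranges: [-3.14, 3.14], [-1.21, 2.06], [-1.07, 1.41], [-3.16, 2.05], [-2.99, -0.16], [-3.1, 3.1]. Speed limits (rad/s): [2.79, 2.79, 3.14, 3.14, 3.14, 3.14].

## Interface

Orientations are given as a unit quaternion [x, y, z, w].
In Python, from bench import read_state, get_image, job_done gives the robot as it stands.
- The arm moves only by the tool play_rows, never from a script. Its argument "series" is a list of rows, each a list of 6 numbers: the shift along the world's x, y, z in mm, then the turn, a rotation vector about the world's x, y, z in units of 6 degrees (1.0 is 6 degrees). A call has 1 to 20 rows; each row shifts and turns the commanded pose from where the row before left it; what a row does not reach is not made up. A row lasts 1/12 s, in which the tool goes at most 41.7 mm and 7.16 degrees, less where a joint would pass 70% of its speed; a pose out of reach is approached as far as the arm can. A call is refused whole if a number of a shift passes 41.7 or a number of a turn 1, either way. A call with a gripper value outside its range is refused whole. "gripper" is the opening, from 0 (shut) to 1 (fully open), set as the call begins (left out, the last holds). The fingers move at their own pace and stop on an object; the grip force is fixed at half the most. Time passes only in rows, so rows that do not move let the fingers close. It gives the time, the measured TCP pose, the force, the opening and the grip force at its end, in the units of the state.
- read_state(): the state, without advancing time (a new reading comes with each control period).
- get_image(name): name is "scene" or "top" or "wrist"; returns a dict with "image" (420x560x3 uint8, red, green, blue), "fx", "fy", "cx", "cy" (pixels), "dist_coeffs" ([k1, k2, p1, p2, k3] as OpenCV has them; the pictures are not rectified), "eye" and "rotation" of the camera in the world. Camera axes: x right, y down, z forward; pixel columns grow to the right and rows downward; lengths in mm; the calibration is good to about 2 mm. A picture is of the moment at which its call begins. There is no depth.
- job_done(): hands the job in; it is judged then, once.
The state is a dict: "clock": time; "joints": joint angles; "joint_vel": joint speeds; "joint_efforts": joint torques, N m; "position": TCP position; "ee_rot": TCP orientation; "contact_force": force on the tool from outside, world axes, zero at the start; "wrist_torque": the same for the moment, N m; "gripper_width": finger opening in mm; "grasp_force": force on a finger pad.
Only numpy, scipy, OpenCV 4.12 (cv2) and the standard library are available. Lean on these libraries where they do the work, as an engineer would, in place of code of your own. Each camera call takes 0.05 s, during which the arm holds its last target. There are 200 camera calls.

## Task

The white primed panel on the jig still needs its second stop: take the loose stop post out of the wooden block, push its spring nut down through the slot of the steel channel beside the panel's free edge, and give it a quarter turn clockwise so that it springs up and its grooves catch on the channel lips. Then slide the post along the channel until the panel is snug between the two posts, and let go. Feel your way without forcing anything (a light hand push is enough throughout), and leave everything else on the bench where it is.

Things in the scene. Friction and masses are not known exactly. Their poses are not given: they have to be found in the camera images.
- stop: The loose stop post, upright over a hole of the wooden block. From the bottom: weak coil spring, steel channel nut 34 (x) x 20.5 (y) x 10 mm, 10 mm stud, square aluminium post 20 x 20 mm, faces square to x and y, from 23 to 103 mm above the origin. Origin: centre of the nut's flat underside; z up the post; x along the nut's length. 0.14 to 0.22 kg. A half turn gives the same thing.
- post_grip (a point): A good height to grip the loose post: on its axis, 73 mm above the body's origin, 30 mm below its top.
- nut_top (a point): Centre of the nut's top face, 10 mm above the stop's origin. Two grooves in that face run along y, 5.5 mm wide, 3 mm deep, centred at x = +-12.25 mm. Corners (+x,-y) and (-x,+y) are rounded, so the nut turns clockwise (from above) in the channel; the square ones meet its walls about 5 degrees past the quarter turn. Anticlockwise it jams. Lowest 2.5 mm drawn in to about 33 x 19.5 mm as a lead-in.
- spring_foot (a point): Underside of the coil spring (15 mm wide) below the nut: 32 mm below the stop's origin when free. It takes 0.8 N to start and 0.8 N per mm more, and is solid after 13.5 mm. It gives way and rises gently, like a greased one. Once caught, the nut slides along the channel against a drag of about 2 to 6 N; moving the panel adds about 2 to 4 N, and at the fitted post it stops dead.
- jig: Jig board fixed to the bench, turned a little: plywood 230 x 430 x 12 mm; on it a 41 x 41 mm lipped steel strut channel along y at x = 0, from y = -205 to 205 mm, ends capped, and a wooden bearer 36 mm wide on either side at x = +-85 mm, as high as the channel. Origin: centre of the board's underside, z up. The steel does not give: meet it slowly, about 10 mm/s.
- slot (a point): Middle of the channel's slot at its top, 53 mm above the jig's origin; the slot runs along the jig's y, 22 mm wide. Lips 2.5 mm thick, turned down 7 mm. Inside: 36 mm wide, floor 38.5 mm below this point. A caught nut's underside is 14 mm below this point, its length across the channel. To turn freely it must be 17.5 to 20 mm below (spring 9.5 to 11.5 N); at 20 the spring is solid.
- fitted: The first stop post, same shape and frame as the loose one, caught in the channel towards its +y end and tightened: it does not move. Its x lies across the channel.
- panel: White primed wooden panel, 220 (x) x 180 (y) x 22 mm, 0.3 to 0.6 kg, lying loose over channel and bearers, sides along the jig's. Origin: centre of its underside, level with the channel's top. Its +y edge is 1 to 4 mm from the fitted post; its -y edge is the free one. Snug: the posts stand 200 mm apart along the channel, axis to axis (panel 180 + one post 20), with no more than 1.5 mm of play.
- block: Wooden parking block, fixed, 70 (x) x 110 (y) x 45 mm, two square holes 24 mm wide, 40 mm deep at y = +27 and -27 mm. Origin: centre of its underside. The nut rests on its top, the spring hangs in the +y hole; lift the post 35 mm to clear it.
- jar: Bystander: empty glass water jar, 84 mm wide, 95 mm high; origin under its centre.
- brush: Bystander: flat primer brush 220 mm long lying on the bench to the right of the jig.
- tray: Bystander: open wooden tray 160 x 80 x 30 mm on the bench to the left of the jig.
Not all that is in view belongs to the job. What is shaped like the stop but purple or yellow is not meant.

How it is judged (in metres and radians):
On the way, in this order (a step that is already met when the one before it is completed fails the run):
1. the nut is pushed down through the slot to below the lips, its length along the channel (z of stop in the frame of jig below 0.0372 m and x of stop in the frame of jig between -0.004 and 0.004 m and angle between the x axis of stop and the y axis of jig, either way round below 0.6 rad), for 0.1 s.
2. the nut is a quarter turn round, its grooves caught on the lips (z of stop in the frame of jig between 0.0375 and 0.041 m and angle between the x axis of stop and the x axis of jig, either way round below 0.17 rad), for 0.2 s.
At the end, for the whole second after the job is handed in: Post released, upright (6 deg), nut across the channel (10 deg) with grooves caught on the lips (underside 37.5-41 mm above the jig's origin, within 3 mm of the centre line); panel flat and square between the posts, which stand 198.5-201.5 mm apart axis to axis; all at rest (all of step 2 and x of stop in the frame of jig between -0.003 and 0.003 m and angle between stop's own z axis and vertical below 0.1 rad and y of stop in the frame of fitted between -0.2015 and -0.1985 m and z of panel in the frame of jig between 0.0515 and 0.0545 m and x of panel in the frame of fitted between -0.015 and 0.015 m and angle between the x axis of panel and the x axis of jig, either way round below 0.05 rad and linear speed of each of stop, panel below 0.01 m/s); the robot touches nothing.
It fails at once if the post or its nut is forced or knocked against the jig with more than 30 N (contact force between stop and jig above 30 N).
It fails at once if the panel is squeezed by the post with more than 25 N (contact force between stop and panel above 25 N).
It fails at once if the panel is shoved more than 20 mm (distance of panel from where it was at the start of the episode above 0.02 m).
It fails at once if the jar, the brush or the tray is moved (distance of any of jar, brush, tray from where it was at the start of the episode above 0.03 m).
It also fails if it takes over 72 s, if anything falls off the work surface, if the arm or the gripper's body presses on something with over 40 N, if the wrist force passes 120 N, or if a joint passes its speed limit or range.

## Working session

There is one attempt and no reset: what is moved stays moved. The work goes in short steps, Python scripts to look and compute and a tool call to move; the robot and the scene stay as the last step left them, time stands still between calls to the robot, and variables do not carry over. Pictures are saved under pics/ and viewed, at most 10 in all, crops included, and the job is handed in when it is done.

Besides the shell and the picture viewer there is one more tool, called after "Request:" as name(argument=value, ...) on one line, values as JSON. play_rows: Moves the arm, as the interface text tells. Its arguments: {"type":"object","properties":{"series":{"type":"array","items":{"type":"array","items":{"type":"number"}}},"gripper":{"type":"number"}},"required":["series"]}

```bash
mkdir -p pics; ls; cat > h.py <<'E'
import numpy as np,cv2
from bench import read_state,get_image,job_done
def snap(n,f):
    d=get_image(n); cv2.imwrite(f,cv2.cvtColor(d["image"],cv2.COLOR_RGB2BGR)); np.save(f[:-4]+'.npy',d,allow_pickle=True); return d
def load(f): return np.load(f,allow_pickle=True).item()
def K(d): return np.array([[d["fx"],0,d["cx"]],[0,d["fy"],d["cy"]],[0,0,1]],float)
def rays(d,px):
    u=cv2.undistortPoints(np.array(px,float).reshape(-1,1,2),K(d),np.array(d["dist_coeffs"],float)).reshape(-1,2)
    return np.c_[u,np.ones(len(u))]@np.array(d["rotation"]).T
def plane(d,px,z):
    r=rays(d,px);e=np.array(d["eye"]);return e+r*((z-e[2])/r[:,2:3])
def tri(d1,p1,d2,p2):
    out=[]
    for a,b in zip(rays(d1,p1),rays(d2,p2)):
        e1,e2=np.array(d1["eye"]),np.array(d2["eye"])
        s=np.linalg.lstsq(np.c_[a,-b],e2-e1,rcond=None)[0]
        q1,q2=e1+s[0]*a,e2+s[1]*b; out.append([*((q1+q2)/2),np.linalg.norm(q1-q2)])
    return np.array(out)
def proj(d,P):
    R=np.array(d["rotation"]).T
    return cv2.projectPoints(np.array(P,float).reshape(-1,1,3),cv2.Rodrigues(R)[0],-R@np.array(d["eye"]),K(d),np.array(d["dist_coeffs"],float))[0].reshape(-1,2)
E
python3 - <<'E'
from h import *
for n in("scene","top","wrist"):
    d=snap(n,f"pics/{n}0.png"); print(n,d["fx"],np.round(d["eye"],1),np.round(d["rotation"],3).tolist(),d["dist_coeffs"])
a=[cv2.imread(f"pics/{n}0.png") for n in("scene","top")]
s=read_state();print(s["ee_rot"],s["contact_force"],s["position"])
E
```

```text
pics
scene 422.6194636239374 [1050.9  659.4  707.3] [0.318, 0.823, -0.437, -0.175] [-0.04856834  0.          0.          0.          0.        ]
top 384.2959418579344 [360.   -4.3 987.4] [-0.703, 0.709, -0.03, 0.04] [-0.0071965  0.         0.         0.         0.       ]
wrist 321.4718673339268 [337.3 532.6 372.7] [-0.529, 0.834, 0.13, -0.084] [-0.07308407  0.          0.          0.          0.        ]
[ 9.75906737e-01 -2.18186544e-01 -1.14340467e-04  8.11630115e-04] [ 1.23197505 -0.09336042 -0.19434384] [265.93363078 565.18318766 255.47753653]
```

View pics/scene0.png

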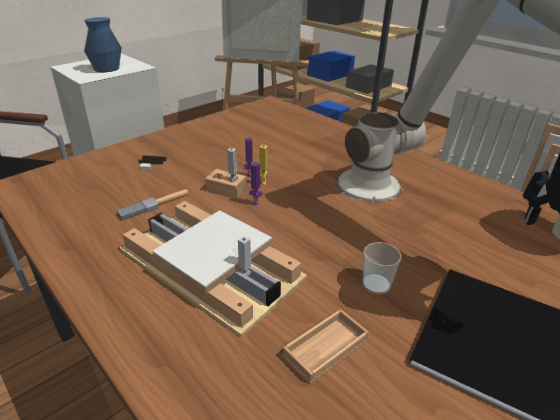

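View pics/top0.png

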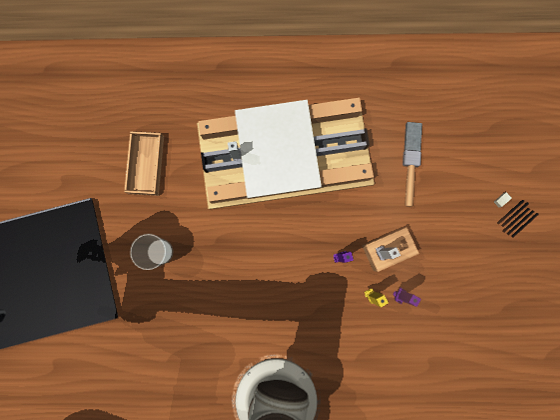

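Scene: the fitted post is at (244,252) and the loose grey post on the block at (232,162). The candidates for the loose stop are grey (395,252), purple (343,257) and (405,297), and yellow (375,297), all in the top view. By description I choose the grey one on the wooden block; one close crop will check it.

```bash
python3 - <<'E'
import cv2,numpy as np
t=cv2.imread('pics/top0.png');s=cv2.imread('pics/scene0.png')
def crop(i,x,y,w,h,k): return cv2.resize(i[y:y+h,x:x+w],None,fx=k,fy=k,interpolation=cv2.INTER_CUBIC)
a=crop(t,190,90,200,120,4)  # 800x480
b=crop(t,360,215,70,60,8) #560x480
cv2.imwrite('pics/c1.png',a)
c=crop(s,200,140,50,75,8) #400x600
b=cv2.resize(t[222:278,364:422+0],None,fx=6.9,fy=6.9,interpolation=cv2.INTER_CUBIC)
o=np.zeros((600,800,3),np.uint8);o[:600,:400]=c;o[:386,400:800]=b[:386,:400];cv2.imwrite('pics/c2.png',o)
E
```

```text
(no output)
```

View pics/c1.png

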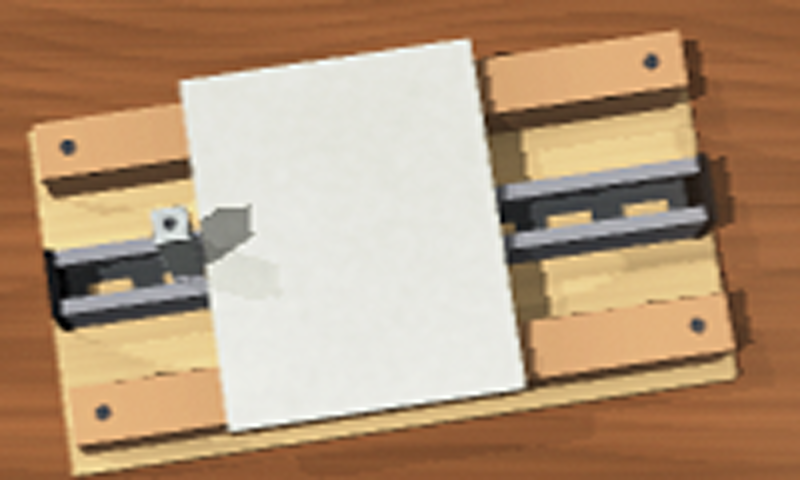

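View pics/c2.png

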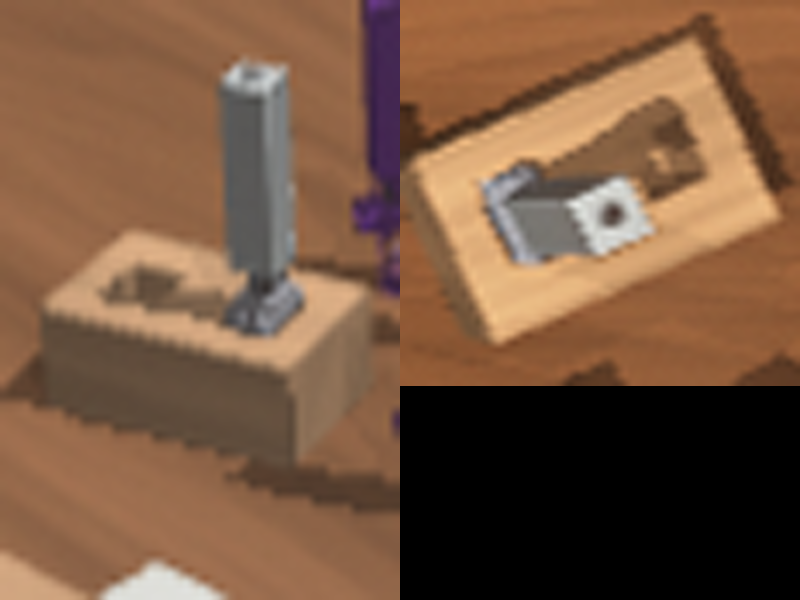

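The loose grey post stands on the block: its top centre is at crop (612,213) in the top view and (255,75) in the scene view, and the nut lies along the block's short side. The free slot centreline in the jig crop runs from (510,216) to (701,190).

```bash
cat > m1.py <<'E'
from h import *
t=load('pics/top0.npy');s=load('pics/scene0.npy')
f=lambda p,x,y,k:(np.array(p,float)+.5)/k-.5+[x,y]
pt=f([[212,213]],364,222,6.9);ps=f([[255,75]],200,140,8)
T=tri(t,pt,s,ps);print("post top",T.round(1),"expect z 148")
B=plane(t,f([[15,155],[290,40],[380,213],[97,345]],364,222,6.9),45)[:,:2]
print("block",B.round(1),B.mean(0).round(1),[np.linalg.norm(B[i]-B[(i+1)%4]).round(1) for i in range(4)])
for i,j in((0,1),(3,2)):print(np.degrees(np.arctan2(*(B[i]-B[j])[::-1])))
v=(B[0]-B[1]+B[3]-B[2]);v/=np.linalg.norm(v);print("block y dir",v,"hole",B.mean(0)+27*v)
P=plane(t,f([[181,82],[470,40],[526,387],[229,432]],190,90,4),75)[:,:2]
print("panel",P.round(1),P.mean(0).round(1),[np.linalg.norm(P[i]-P[(i+1)%4]).round(1) for i in range(4)])
for i,j in((0,1),(3,2)):print(np.degrees(np.arctan2(*(P[i]-P[j])[::-1])))
S=plane(t,f([[510,216.5],[701.5,190.5]],190,90,4),53)[:,:2];print("slot",S.round(1),np.degrees(np.arctan2(*(S[0]-S[1])[::-1])))
L=plane(t,f([[505,192],[515,241]],190,90,4),53)[:,:2];print("lip spacing (31.5)",np.linalg.norm(L[0]-L[1]))
F=plane(t,f([[171,224]],190,90,4),142);print("fitted",F.round(1))
O=plane(t,f([[30,130],[682,33],[737,350],[80,450]],190,90,4),53)[:,:2];print("bearer outer",O.round(1),O.mean(0).round(1),[np.linalg.norm(O[i]-O[(i+1)%4]).round(1) for i in range(4)])
# tri panel free corners with scene
E
python3 m1.py
```

```text
Traceback (most recent call last):
  File "m1.py", line 5, in <module>
    T=tri(t,pt,s,ps);print("post top",T.round(1),"expect z 148")
  File "h.py", line 14, in tri
    for a,b in zip(rays(d1,p1),rays(d2,p2)):
                   ~~~~^^^^^^^
  File "h.py", line 9, in rays
    return np.c_[u,np.ones(len(u))]@np.array(d["rotation"]).T
           ~~~~~~~~~~~~~~~~~~~~~~~~^~~~~~~~~~~~~~~~~~~~~~~~~~
ValueError: matmul: Input operand 1 has a mismatch in its core dimension 0, with gufunc signature (n?,k),(k,m?)->(n?,m?) (size 4 is different from 3)
```

```bash
sed -i 's/^import numpy as np,cv2/import numpy as np,cv2\nfrom scipy.spatial.transform import Rotation as Ro/; s/np.array(d\["rotation"\])/Ro.from_quat(d["rotation"]).as_matrix()/' h.py; python3 m1.py; python3 -c "
from h import *
s=read_state();print(Ro.from_quat(s['ee_rot']).as_matrix().round(3))"
```

```text
post top [[ 360.9 -259.3  148.7    2.8]] expect z 148
block [[ 380.9 -221.1]
 [ 420.6 -319.7]
 [ 359.3 -348.7]
 [ 314.1 -247.6]] [ 368.7 -284.3] [np.float64(106.3), np.float64(67.8), np.float64(110.7), np.float64(71.8)]
111.97047329609892
114.1060094344707
block y dir [-0.39169177  0.92009649] hole [ 358.15354469 -259.41810668]
panel [[ 711.2   95.5]
 [ 735.4  -82.3]
 [ 519.2 -111.9]
 [ 493.8   66.5]] [614.9  -8.1] [np.float64(179.4), np.float64(218.3), np.float64(180.2), np.float64(219.4)]
97.73500800638367
98.08616991720164
slot [[ 630.4 -106.9]
 [ 645.5 -226.1]] 97.20991193191823
lip spacing (31.5) 31.753669460260287
fitted [[602.8  93.8 142. ]]
bearer outer [[ 689.9  192.9]
 [ 747.1 -217.3]
 [ 544.6 -244.6]
 [ 486.9  159.9]] [617.1 -27.3] [np.float64(414.2), np.float64(204.4), np.float64(408.5), np.float64(205.8)]
[[ 0.905 -0.426 -0.001]
 [-0.426 -0.905 -0.002]
 [ 0.     0.002 -1.   ]]
```

Post top triangulates to z 148.7 (expected 148), the panel measures 180 × 219 and the lip spacing is 31.8, so all agree with the text. Jig yaw is about 7.9°. I'm moving above the post now.

Request:
play_rows(series=[[16.2,-30.4,0,0,0,-0.26],[16.2,-30.4,0,0,0,-0.26],[16.2,-30.4,0,0,0,-0.26],[16.2,-30.4,0,0,0,-0.26],[16.2,-30.4,0,0,0,-0.26],[16.2,-30.4,0,0,0,-0.26],[16.2,-30.4,0,0,0,-0.26],[16.2,-30.4,0,0,0,-0.26],[16.2,-30.4,0,0,0,-0.26],[16.2,-30.4,0,0,0,-0.26],[16.2,-30.4,0,0,0,-0.26],[16.2,-30.4,0,0,0,-0.26]], gripper=0.65)

```text
clock: 1.15
position: [460.8, 199.0, 256.3]
ee_rot: [0.927, -0.374, -0.0, 0.0]
contact_force: [1.3, 0.1, -0.6]
gripper_width: 55.3
grasp_force: 0.0
```

Request:
play_rows(series=[[-6.7,-30.6,0,0,0,-0.26],[-6.7,-30.6,0,0,0,-0.26],[-6.7,-30.6,0,0,0,-0.26],[-6.7,-30.6,0,0,0,-0.26],[-6.7,-30.6,0,0,0,-0.26],[-6.7,-30.6,0,0,0,-0.26],[-6.7,-30.6,0,0,0,-0.26],[-6.7,-30.6,0,0,0,-0.26],[-6.7,-30.6,0,0,0,-0.26],[-6.7,-30.6,0,0,0,-0.26],[-6.7,-30.6,0,0,0,-0.26],[-6.7,-30.6,0,0,0,-0.26],[-6.7,-30.6,0,0,0,-0.26],[-6.7,-30.6,0,0,0,-0.26],[-6.7,-30.6,0,0,0,-0.26],[0,0,0,0,0,0],[0,0,0,0,0,0],[0,0,0,0,0,0]])

```text
clock: 2.65
position: [359.7, -258.2, 256.0]
ee_rot: [0.832, -0.554, -0.0, -0.0]
contact_force: [0.2, -0.3, -0.1]
gripper_width: 55.3
grasp_force: 0.0
```

```bash
python3 - <<'E'
from h import *
d=snap("wrist","pics/w1.png");s=read_state();print(s["position"],Ro.from_quat(s["ee_rot"]).as_matrix().round(3).tolist(),s["joints"],s["clock"])
print(np.round(d["eye"],1),proj(d,[[360.9,-259.3,148],[358,-259,45]]).round(1))
cv2.imwrite("pics/w1b.png",cv2.resize(cv2.imread("pics/w1.png"),(800,600),interpolation=cv2.INTER_CUBIC))
E
```

```text
[ 359.91510535 -257.76562543  256.17501756] [[0.386, -0.922, -0.0], [-0.922, -0.386, 0.0], [-0.0, 0.0, -1.0]] [-2.52348866e-01  6.92261514e-02 -4.11997084e-01 -2.54158540e-04
 -1.08985528e+00  6.48969175e-01] 2.7
[ 390.3 -329.9  373.4] [[281.  214.5]
 [283.5 184.1]]
```

View pics/w1b.png

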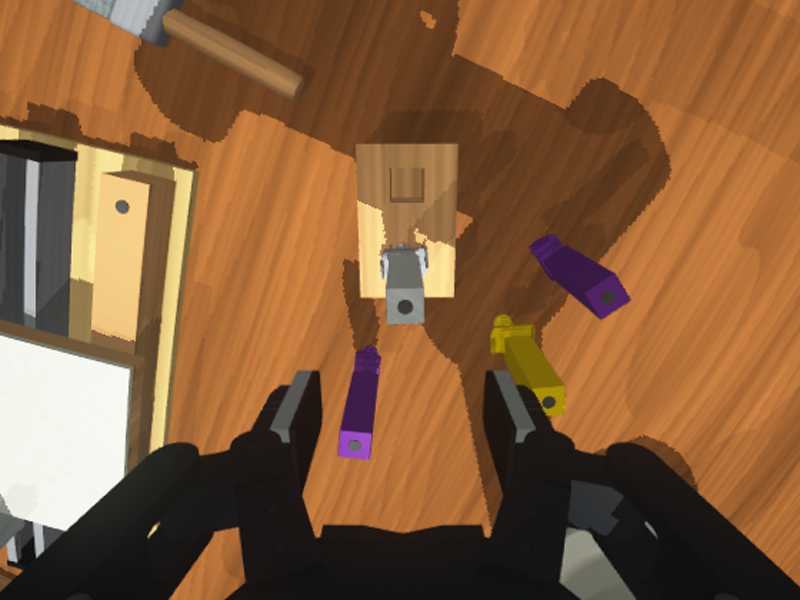

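Wrist view: the grey post top is at (405,307) of 800×600, with its faces square to the image axes and so to the gripper. The decoys at (355,445), (548,400) and (608,297) stay clear.

```bash
python3 - <<'E'
from h import *
w=load('pics/w1.npy');t=load('pics/top0.npy');s=load('pics/scene0.npy')
f=lambda p,x,y,k:(np.array(p,float)+.5)/k-.5+[x,y]
pw=f([[405.5,307]],0,0,1/.7)
print(plane(w,pw,148)[:, :2].round(1))
print(tri(w,pw,t,f([[212,213]],364,222,6.9)).round(1),tri(w,pw,s,f([[255,75]],200,140,8)).round(1))
B=plane(w,f([[357,144],[458,144],[455,297],[359,297]],0,0,1/.7),45)[:,:2];print(B.round(1),B.mean(0))
d=B[1]-B[0];print(np.degrees(np.arctan2(d[1],d[0])),[np.linalg.norm(B[i]-B[(i+1)%4]).round(1) for i in range(4)])
p=plane(w,f([[388,290],[424,290],[423,324],[388,324]],0,0,1/.7),148)[:,:2];print(p.round(1));d=p[1]-p[0]+p[2]-p[3];print(np.degrees(np.arctan2(d[1],d[0])))
E
```

```text
[[ 359.  -259.8]]
[[ 359.3 -259.2  146.2    1.1]] [[ 360.1 -260.7  148.6    2.4]]
[[ 420.7 -323.5]
 [ 357.1 -350.1]
 [ 313.5 -249.4]
 [ 380.  -221.7]] [ 367.80844911 -286.16219479]
-157.33087385582982 [np.float64(69.0), np.float64(109.7), np.float64(72.1), np.float64(109.6)]
[[ 370.8 -264.9]
 [ 353.8 -272. ]
 [ 346.9 -254.7]
 [ 363.8 -247.6]]
-157.37995243718012
```

Request:
play_rows(series=[[-0.4,-0.8,-18,0,0,0],[-0.4,-0.7,-18,0,0,0],[0,0,-18,0,0,0],[0,0,-18,0,0,0],[0,0,-18,0,0,0],[0,0,-18,0,0,0],[0,0,-12,0,0,0],[0,0,-8,0,0,0],[0,0,-4,0,0,0],[0,0,0,0,0,0],[0,0,0,0,0,0]])

```text
clock: 3.62
position: [359.8, -259.6, 124.8]
ee_rot: [0.833, -0.554, 0.001, -0.0]
contact_force: [0.4, 0.3, 0.0]
gripper_width: 55.5
grasp_force: 0.0
```

Request:
play_rows(series=[[0,0,0,0,0,0],[0,0,0,0,0,0],[0,0,0,0,0,0],[0,0,0,0,0,0],[0,0,0,0,0,0],[0,0,0,0,0,0],[0,0,0,0,0,0],[0,0,0,0,0,0]], gripper=0)

```text
clock: 4.28
position: [359.6, -260.0, 124.9]
ee_rot: [0.832, -0.554, 0.001, -0.0]
contact_force: [-2.0, 1.4, 5.4]
gripper_width: 19.4
grasp_force: 58.8
```

Gripped at 19.4 mm. I'm lifting, turning to the channel direction and hovering over the slot.

Request:
play_rows(series=[[0,0,3,0,0,0],[0,0,10,0,0,0],[0,0,17,0,0,0],[0,0,18,0,0,0],[0,0,18,0,0,0],[0,0,18,0,0,0],[0,0,18,0,0,0],[0,0,0,0,0,0],[0,0,0,0,0,0]])

```text
clock: 5.03
position: [359.0, -259.6, 226.3]
ee_rot: [0.832, -0.554, 0.0, -0.0]
contact_force: [0.3, 0.1, -2.5]
gripper_width: 19.2
grasp_force: 58.8
```

Request:
play_rows(series=[[5,2,0,0,0,0.3],[10,4,0,0,0,0.55],[15,7,0,0,0,0.7],[17,8,0,0,0,0.7],[17,8,0,0,0,0.7],[17,8,0,0,0,0.7],[17,8,0,0,0,0.7],[17,8,0,0,0,0.7],[17,8,0,0,0,0.7],[17,8,0,0,0,0.7],[17,8,0,0,0,0.7],[17,8,0,0,0,0.7],[17,8,0,0,0,0.7],[17,8,0,0,0,0.7],[17,8,0,0,0,0.7],[17,8,0,0,0,0.7],[15,6,0,0,0,0.7],[12,4,0,0,0,0.7],[7,3,0,0,0,0.5]])

```text
clock: 6.62
position: [644.9, -128.8, 223.1]
ee_rot: [0.997, 0.072, -0.002, -0.0]
contact_force: [0.4, -0.5, -1.2]
gripper_width: 19.1
grasp_force: 58.7
```

Request:
play_rows(series=[[0,0,-12,0,0,0],[0,0,-18,0,0,0],[0,0,-16,0,0,0],[0,0,-10,0,0,0],[0,0,-3,0,0,0],[0,0,0,0,0,0],[0,0,0,0,0,0],[0,0,0,0,0,0]])

```text
clock: 7.28
position: [644.6, -129.8, 168.1]
ee_rot: [0.998, 0.07, 0.001, 0.0]
contact_force: [-0.3, 0.0, -2.3]
gripper_width: 19.1
grasp_force: 58.7
```

```bash
python3 - <<'E'
from h import *
d=snap("wrist","pics/w2.png");snap("top","pics/t2.png");snap("scene","pics/s2.png");s=read_state();R=Ro.from_quat(s["ee_rot"]).as_matrix();print(s["position"],R.round(3).tolist(),np.degrees(np.arctan2(-R[1,1],-R[0,1])),s["joints"],s["clock"],s["contact_force"])
a=cv2.imread("pics/w2.png")
cv2.imwrite("pics/w2b.png",cv2.resize(a,(800,600),interpolation=cv2.INTER_CUBIC))
E
```

```text
[ 644.45828598 -129.80813719  168.18312203] [[0.99, 0.139, 0.002], [0.139, -0.99, 0.0], [0.002, 0.0, -1.0]] 97.98607056005214 [ 4.67974733e-02  5.05821539e-01 -2.59732356e-02  5.97709557e-05
 -1.03746948e+00  1.66335188e+00] 7.4333 [ 0.31970714  0.01522599 -2.13029722]
```

View pics/w2b.png

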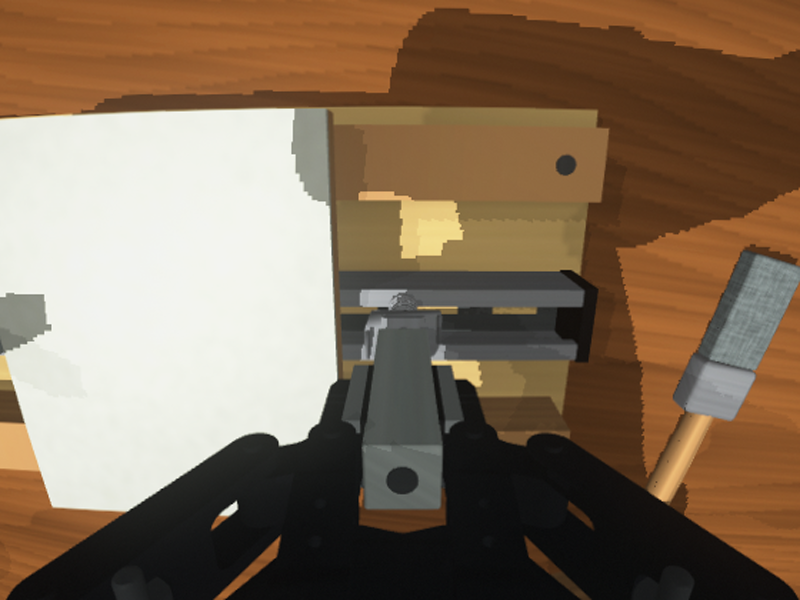

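Wrist view: the spring and nut hang over the channel at about (403,310), the lips are at rows 297 and 353 for columns 450–580, the panel edge is at column 335 and the post top at (402,480). Next is the offset of the post across the slot.

```bash
python3 - <<'E'
from h import *
w=load('pics/w2.npy');t=load('pics/top0.npy')
g=cv2.cvtColor(w["image"],cv2.COLOR_RGB2GRAY).astype(float)
for c in(325,345,365,385):
    p=cv2.resize(g[185:262,c-3:c+4].mean(1)[:,None].astype(np.float32),(1,77)).ravel();print(c,[(i+185,int(v)) for i,v in enumerate(p)][0:1],p.astype(int).tolist())
u=np.array([-.1383,.9904]);n=np.array([.9904,.1383]) # jig y, jig x
f=lambda p,k:(np.array(p,float)+.5)/k-.5
k=1/.7
for c in(480,560):
    for r in(289,305,345,361):
        q=plane(w,f([[c,r]],k),53)[0,:2];print(c,r,q.round(1),"n",round(q@n,1))
e=read_state()
z=e["position"][2]-79.3+103
for nm,px in(("top ctr",[402,480]),("tl",[363,445]),("tr",[446,445]),("bl",[366,510]),("br",[442,508])):
    q=plane(w,f([px],k),z)[0,:2];print(nm,q.round(1),"n",round(q@n,1),"u",round(q@u,1))
p=np.array(e["position"])[:2];print("tcp n,u",p@n,p@u,"eye",w["eye"])
f4=lambda p:(np.array(p,float)+.5)/4-.5+[190,90]
for q in plane(t,f4([[505,192],[515,241],[697,168],[706,213]]),53)[:,:2]:print("top lip n",round(q@n,1))
print("fitted n,u",602.8*n[0]+93.8*n[1],602.8*u[0]+93.8*u[1])
E
```

```text
325 [(185, 124)] [124, 124, 124, 122, 103, 63, 64, 64, 62, 63, 63, 63, 64, 64, 64, 62, 64, 67, 89, 95, 95, 96, 95, 95, 96, 95, 93, 94, 95, 90, 68, 41, 41, 43, 43, 42, 42, 42, 41, 41, 40, 41, 40, 40, 41, 48, 66, 58, 58, 58, 57, 55, 57, 57, 57, 60, 69, 81, 81, 82, 81, 78, 79, 80, 80, 80, 91, 151, 202, 201, 200, 201, 202, 202, 202, 201, 200]
345 [(185, 126)] [126, 126, 125, 125, 117, 62, 63, 64, 62, 62, 62, 62, 62, 63, 63, 62, 63, 67, 87, 94, 94, 95, 95, 95, 96, 94, 93, 93, 94, 92, 83, 87, 91, 89, 76, 41, 42, 41, 41, 41, 41, 40, 40, 40, 40, 41, 45, 58, 58, 58, 56, 55, 56, 56, 56, 60, 70, 80, 81, 81, 80, 79, 80, 80, 80, 79, 83, 99, 115, 116, 116, 117, 117, 118, 117, 117, 116]
365 [(185, 125)] [125, 126, 126, 126, 121, 61, 62, 63, 61, 61, 62, 61, 62, 62, 61, 62, 62, 66, 87, 94, 94, 95, 95, 95, 95, 94, 93, 93, 94, 97, 108, 118, 124, 125, 110, 45, 45, 45, 44, 44, 44, 43, 42, 41, 41, 41, 46, 56, 58, 57, 56, 55, 56, 56, 56, 58, 70, 80, 80, 81, 79, 79, 80, 81, 81, 79, 81, 92, 101, 101, 102, 102, 102, 103, 103, 102, 103]
385 [(185, 126)] [126, 126, 126, 126, 125, 61, 62, 62, 60, 60, 61, 60, 61,
[... 201 characters left out ...]
81, 80, 79, 82, 95, 102, 103, 103, 104, 105, 105, 104, 103, 103]
480 289 [ 660.1 -168.8] n 630.4
480 305 [ 651.3 -170.5] n 621.5
480 345 [ 628.5 -175. ] n 598.2
480 361 [ 618.9 -176.8] n 588.5
560 289 [ 666.1 -211.3] n 630.5
560 305 [ 657.3 -213.5] n 621.5
560 345 [ 634.5 -219.3] n 598.0
560 361 [ 624.9 -221.7] n 588.3
top ctr [ 646.1 -128.9] n 622.1 u -217.0
tl [ 655.1 -118.2] n 632.4 u -207.7
tr [ 657.8 -138. ] n 632.4 u -227.6
bl [ 635.4 -121.1] n 612.6 u -207.8
br [ 638.7 -140.3] n 613.2 u -227.3
tcp n,u 620.3190210621057 -217.69056002154602 eye [ 722.58467347 -118.09422119  285.56976945]
top lip n 625.4
top lip n 593.7
top lip n 622.6
top lip n 593.5
fitted n,u 609.9856599999999 9.53228
```

```bash
python3 - <<'E'
from h import *
w=load('pics/w2.npy')
u=np.array([-.1383,.9904]);n=np.array([.9904,.1383])
q=plane(w,[[385,202.6],[385,214.5],[385,240.6],[385,251.8]],53)[:,:2]@n
print(q.round(2),"widths 41/22:",q[0]-q[3],q[1]-q[2],"ctr",q[[0,3]].mean(),q[[1,2]].mean())
# post top edges subpixel
g=cv2.cvtColor(w["image"],cv2.COLOR_RGB2GRAY).astype(int)
print(g[300:365,272].tolist());print(g[300:365,292].tolist())
print(g[205:250,256:312:4].T.tolist()[3], )
a=cv2.imread("pics/w2.png")[195:260,240:325];cv2.imwrite("pics/c3.png",cv2.resize(a,None,fx=9,fy=9,interpolation=cv2.INTER_CUBIC))
E
```

```text
[630.09 620.53 598.72 588.97] widths 41/22: 41.12014250139657 21.812221288187402 ctr 609.5332458008015 609.6279464214844
[80, 80, 79, 79, 79, 80, 79, 79, 80, 80, 78, 91, 111, 118, 123, 123, 110, 108, 108, 106, 107, 106, 104, 105, 103, 102, 103, 102, 102, 101, 76, 37, 36, 38, 37, 38, 38, 37, 38, 38, 39, 50, 96, 101, 101, 99, 98, 98, 98, 100, 100, 99, 100, 100, 99, 98, 81, 63, 61, 58, 56, 56, 60, 63, 61]
[77, 77, 76, 76, 77, 76, 76, 75, 76, 76, 74, 89, 110, 115, 117, 107, 102, 102, 103, 103, 104, 104, 104, 104, 104, 105, 107, 108, 108, 108, 107, 106, 90, 73, 63, 60, 55, 59, 60, 67, 87, 101, 104, 104, 105, 104, 103, 102, 100, 99, 98, 98, 99, 100, 101, 98, 78, 63, 62, 64, 62, 57, 56, 56, 60]
[177, 178, 179, 180, 179, 177, 176, 176, 177, 161, 47, 52, 65, 65, 69, 84, 79, 126, 171, 171, 170, 170, 171, 171, 159, 101, 85, 83, 85, 85, 85, 85, 85, 85, 84, 84, 84, 85, 85, 85, 85, 86, 85, 85, 85]
```

View pics/c3.png

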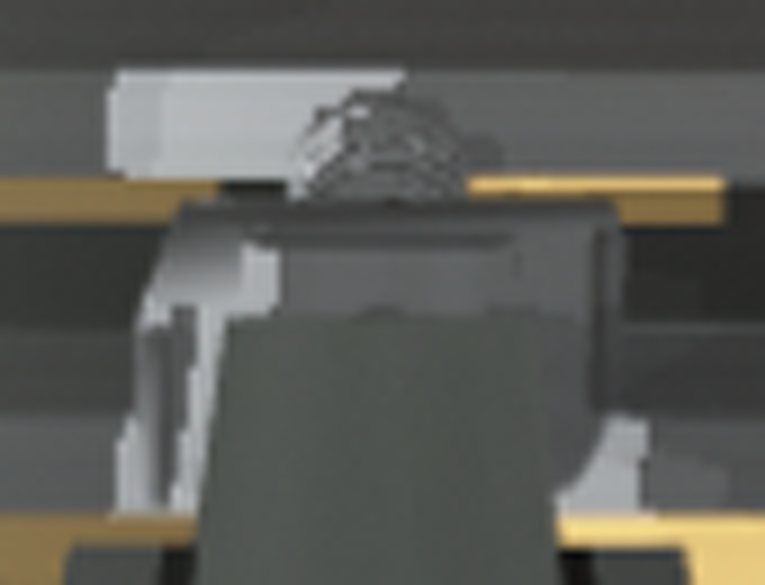

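The crop shows the nut's +n bottom edge at crop row ~200 and its top-face edge at row ~240, with the spring over the near lip.

```bash
python3 - <<'E'
from h import *
w=load('pics/w2.npy')
n=np.array([.9904,.1383])
g=cv2.cvtColor(w["image"],cv2.COLOR_RGB2GRAY).astype(int)
for c in(264,266,297,299,303):print(c,g[210:232,c].tolist())
for dz in(-1,0,1):
    zo=88.9+dz
    for nm,px,z,off in(("bot",(283,216.8),zo,9.75),("bot chamfer",(283,217.5),zo+2.5,10.25),("nut top",(283,221.3),zo+10,10.25),("post bot",(283,229.5),zo+23,10),("post top+",(272,310.8),zo+103,10),("post top-",(272,356.2),zo+103,-10)):
        print(dz,nm,round(plane(w,[px],z)[0,:2]@n-off,2))
print(np.array(read_state()["position"])[:2]@n)
E
```

```text
264 [179, 177, 177, 178, 164, 74, 75, 80, 66, 70, 82, 90, 101, 111, 125, 138, 148, 159, 168, 171, 166, 160]
266 [178, 176, 178, 178, 161, 47, 51, 67, 65, 68, 84, 93, 113, 126, 135, 146, 155, 165, 172, 163, 116, 83]
297 [95, 93, 95, 96, 128, 188, 103, 71, 64, 78, 87, 86, 92, 85, 86, 88, 93, 93, 91, 80, 79, 80]
299 [95, 94, 95, 92, 128, 200, 115, 70, 66, 79, 90, 92, 94, 93, 94, 94, 92, 93, 90, 81, 79, 82]
303 [94, 94, 94, 95, 127, 187, 116, 70, 68, 82, 91, 93, 93, 93, 93, 94, 93, 93, 93, 89, 82, 80]
-1 bot 621.04
-1 bot chamfer 620.94
-1 nut top 621.06
-1 post bot 620.94
-1 post top+ 621.97
-1 post top- 622.0
0 bot 621.39
0 bot chamfer 621.28
0 nut top 621.42
0 post bot 621.33
0 post top+ 622.68
0 post top- 622.92
1 bot 621.74
1 bot chamfer 621.63
1 nut top 621.78
1 post bot 621.72
1 post top+ 623.39
1 post top- 623.84
620.3190210621057
```

Request:
play_rows(series=[[-3.7,-0.5,0,0,0,0],[-3.7,-0.5,0,0,0,0],[-3.7,-0.5,0,0,0,0],[0,0,0,0,0,0],[0,0,0,0,0,0],[0,0,-5,0,0,0],[0,0,-6,0,0,0],[0,0,-6,0,0,0],[0,0,-6,0,0,0],[0,0,-5,0,0,0],[0,0,-3,0,0,0],[0,0,0,0,0,0],[0,0,0,0,0,0],[0,0,0,0,0,0]])

```text
clock: 8.6
position: [633.4, -131.3, 136.6]
ee_rot: [0.998, 0.07, 0.0, 0.0]
contact_force: [-0.1, 0.1, -1.8]
gripper_width: 19.9
grasp_force: 58.7
```

```bash
python3 - <<'E'
from h import *
d=snap("wrist","pics/w3.png");s=read_state();R=Ro.from_quat(s["ee_rot"]).as_matrix();n=np.array([.9904,.1383])
print(s["position"],np.array(s["position"])[:2]@n,np.degrees(np.arctan2(-R[1,1],-R[0,1])),s["contact_force"],s["clock"])
print(proj(d,[[*(np.array(s["position"])[:2]+n*10),s["position"][2]-79.5]]))
a=cv2.imread("pics/w3.png")[200:275,232:332];cv2.imwrite("pics/c4.png",cv2.resize(a,None,fx=8,fy=8,interpolation=cv2.INTER_CUBIC))
E
```

```text
[ 633.37236477 -131.31235371  136.73129571] 609.13149154582 97.98431034732464 [-1.2081171   0.19224739 -1.30618345] 8.65
[[282.14564092 217.49078834]]
```

View pics/c4.png

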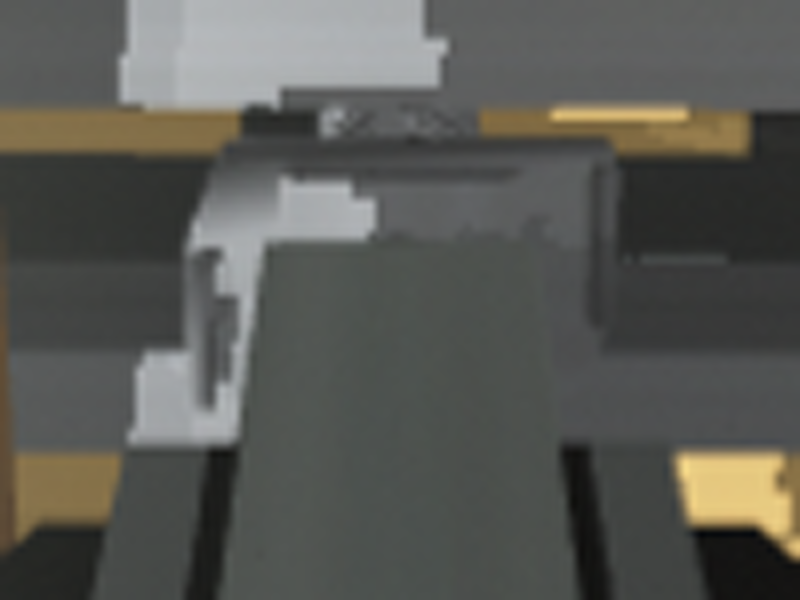

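```bash
python3 - <<'E'
from h import *
w=load('pics/w3.npy');n=np.array([.9904,.1383])
g=cv2.cvtColor(w["image"],cv2.COLOR_RGB2GRAY).astype(int)
for c in(270,285,300,320):print(c,g[208:252,c].tolist())
for zo in(56.2,57,57.6):
  q=lambda r,z,c=300:round(plane(w,[(c,r)],z)[0,:2]@n,2)
  print(zo,"slot",q(212.8,53,322),q(243.3,53,322),"nut bot",q(216.7,zo,285)-9.75,"nut top",q(221.0,zo+10,280)-10.25,"post bot+",q(229.6,zo+23,280)-10)
E
```

```text
270 [176, 175, 162, 96, 93, 76, 46, 46, 49, 64, 62, 64, 71, 72, 112, 171, 171, 169, 170, 169, 170, 160, 101, 84, 86, 85, 85, 85, 85, 84, 85, 85, 85, 84, 84, 84, 85, 85, 84, 84, 84, 84, 85, 85]
285 [174, 172, 159, 95, 93, 86, 92, 89, 100, 67, 60, 71, 78, 68, 77, 95, 95, 96, 94, 94, 95, 92, 81, 82, 81, 81, 81, 81, 81, 80, 80, 80, 80, 81, 80, 79, 80, 81, 81, 79, 81, 79, 80, 80]
300 [96, 95, 94, 95, 96, 105, 124, 108, 102, 67, 67, 80, 90, 93, 94, 93, 93, 94, 91, 85, 93, 89, 80, 81, 80, 80, 80, 78, 78, 79, 81, 80, 80, 81, 81, 81, 81, 82, 82, 80, 80, 80, 79, 79]
320 [96, 94, 94, 95, 95, 99, 107, 111, 123, 125, 116, 67, 42, 42, 42, 42, 42, 42, 41, 41, 41, 41, 41, 50, 70, 57, 58, 59, 59, 57, 57, 57, 58, 57, 58, 62, 73, 81, 81, 81, 81, 79, 79, 80]
56.2 slot 620.92 599.01 nut bot 609.57 nut top 609.71 post bot+ 609.34
57 slot 620.92 599.01 nut bot 609.84 nut top 610.0 post bot+ 609.65
57.6 slot 620.92 599.01 nut bot 610.05 nut top 610.22 post bot+ 609.89
```

The nut is centred in the slot within ~0.3 mm (slot centre 609.96, nut 609.6–610.0). I'm feeling down slowly.

Request:
play_rows(series=[[0,0,-0.8,0,0,0],[0,0,-0.8,0,0,0],[0,0,-0.8,0,0,0],[0,0,-0.8,0,0,0],[0,0,-0.8,0,0,0],[0,0,-0.8,0,0,0]])

```text
clock: 9.15
position: [633.0, -131.3, 131.4]
ee_rot: [0.998, 0.07, -0.0, 0.0]
contact_force: [-0.5, -0.5, -2.1]
gripper_width: 19.3
grasp_force: 58.7
```

Request:
play_rows(series=[[0,0,-0.8,0,0,0],[0,0,-0.8,0,0,0],[0,0,0,0,0,0]])

```text
clock: 9.4
position: [632.9, -131.3, 129.6]
ee_rot: [0.998, 0.07, -0.0, -0.0]
contact_force: [0.2, 0.8, -1.4]
gripper_width: 19.3
grasp_force: 58.7
```

Request:
play_rows(series=[[0,0,-0.8,0,0,0],[0,0,-0.8,0,0,0],[0,0,0,0,0,0]])

```text
clock: 9.65
position: [632.9, -131.3, 128.1]
ee_rot: [0.998, 0.07, -0.0, -0.0]
contact_force: [0.5, -0.1, -1.5]
gripper_width: 19.2
grasp_force: 58.7
```

Request:
play_rows(series=[[0,0,-0.8,0,0,0],[0,0,-0.8,0,0,0],[0,0,-0.8,0,0,0],[0,0,-0.8,0,0,0],[0,0,-0.8,0,0,0],[0,0,0,0,0,0]])

```text
clock: 10.15
position: [633.2, -131.3, 124.6]
ee_rot: [0.998, 0.07, 0.0, 0.0]
contact_force: [-0.7, 0.4, 1.1]
gripper_width: 19.2
grasp_force: 59.0
```

Request:
play_rows(series=[[0,0,-0.8,0,0,0],[0,0,-0.8,0,0,0],[0,0,-0.8,0,0,0],[0,0,-0.8,0,0,0],[0,0,-0.8,0,0,0],[0,0,0,0,0,0]])

```text
clock: 10.65
position: [633.2, -131.3, 120.6]
ee_rot: [0.998, 0.07, 0.0, 0.0]
contact_force: [-1.3, 1.1, 4.6]
gripper_width: 19.1
grasp_force: 59.5
```

Request:
play_rows(series=[[0,0,-0.8,0,0,0],[0,0,-0.8,0,0,0],[0,0,-0.8,0,0,0],[0,0,0,0,0,0],[0,0,0,0,0,0]])

```text
clock: 11.07
position: [633.3, -131.3, 118.5]
ee_rot: [0.998, 0.07, 0.0, 0.0]
contact_force: [-1.6, 1.4, 5.6]
gripper_width: 19.3
grasp_force: 59.8
```

Request:
play_rows(series=[[0,0,-0.8,0,0,0],[0,0,-0.8,0,0,0],[0,0,-0.8,0,0,0],[0,0,-0.8,0,0,0],[0,0,-0.7,0,0,0],[0,0,0,0,0,0],[0,0,0,0,0,0],[0,0,0,0,0,0]])

```text
clock: 11.73
position: [633.4, -131.3, 115.3]
ee_rot: [0.998, 0.07, 0.0, 0.0]
contact_force: [-1.6, 1.9, 8.7]
gripper_width: 19.4
grasp_force: 60.1
```

```bash
python3 - <<'E'
from h import *
for _ in range(4):
    get_image("top");s=read_state();print(np.round(s["contact_force"],2),np.round(s["wrist_torque"],2),np.round(s["position"],2))
E
```

```text
[-2.21  1.16  7.84] [0.41 0.82 0.05] [ 633.34 -131.32  115.28]
[-2.52  0.4   8.41] [ 0.42  0.89 -0.01] [ 633.36 -131.34  115.31]
[-3.11  1.26  8.53] [0.38 0.89 0.02] [ 633.34 -131.33  115.31]
[-2.25  1.32  7.97] [ 0.48  0.88 -0.06] [ 633.35 -131.34  115.3 ]
```

Request:
play_rows(series=[[-0.1,0,-0.4,0,0,0],[-0.1,0,-0.3,0,0,0],[0,0,0,0,0,-0.2],[0,0,0,0,0,-0.4],[0,0,0,0,0,-0.5],[0,0,0,0,0,-0.5],[0,0,0,0,0,-0.5],[0,0,0,0,0,-0.4],[0,0,0,0,0,0],[0,0,0,0,0,0]])

```text
clock: 12.77
position: [634.2, -131.6, 115.1]
ee_rot: [0.998, -0.061, 0.002, 0.0]
contact_force: [-0.9, 0.2, 9.3]
gripper_width: 19.2
grasp_force: 60.0
```

```bash
cat > st.py <<'E'
from h import *
S=[]
for _ in range(4):
    get_image("top");S.append(read_state())
R=Ro.from_quat(S[-1]["ee_rot"]).as_matrix();p=S[-1]["position"];F=np.mean([s["contact_force"] for s in S],0)
n=np.array([.9904,.1383]);u=np.array([-.1383,.9904])
print("F n,u,z",F[:2]@n,F[:2]@u,F[2],"T",np.mean([s["wrist_torque"] for s in S],0).round(2),"p n,u,z",p[:2]@n,p[:2]@u,p[2],"yaw",np.degrees(np.arctan2(-R[1,1],-R[0,1])),S[-1]["clock"])
E
python3 st.py
```

```text
F n,u,z -0.771030455353337 0.49414783455306865 8.747540452826087 T [0.09 0.43 0.  ] p n,u,z 609.8609352802207 -218.0279282693163 115.08566359089062 yaw 83.02366396803968 12.9667
```

Request:
play_rows(series=[[0,0,0,0,0,-0.3],[0,0,0,0,0,-0.5],[0,0,0,0,0,-0.5],[0,0,0,0,0,-0.5],[0,0,0,0,0,-0.5],[0,0,0,0,0,-0.5],[0,0,0,0,0,-0.5],[0,0,0,0,0,-0.5],[0,0,0,0,0,-0.5],[0,0,0,0,0,-0.2],[0,0,0,0,0,0]])

```text
clock: 13.88
position: [634.7, -131.6, 115.3]
ee_rot: [0.956, -0.292, 0.003, -0.0]
contact_force: [-0.1, -0.1, 8.8]
gripper_width: 19.0
grasp_force: 60.1
```

```bash
python3 st.py
```

```text
F n,u,z -0.5247344508623597 0.5292852296117979 8.328389007035293 T [0.04 0.17 0.02] p n,u,z 610.4072221962624 -218.15171979300047 115.36913096604574 yaw 56.03570500508326 14.0833
```

Request:
play_rows(series=[[0,0,-0.2,0,0,-0.3],[0,0,-0.2,0,0,-0.5],[0,0,0,0,0,-0.5],[0,0,0,0,0,-0.5],[0,0,0,0,0,-0.5],[0,0,0,0,0,-0.5],[0,0,0,0,0,-0.5],[0,0,0,0,0,-0.5],[0,0,0,0,0,-0.5],[0,0,0,0,0,-0.2],[0,0,0,0,0,0]])

```text
clock: 15.0
position: [634.5, -131.6, 114.9]
ee_rot: [0.862, -0.508, 0.002, -0.001]
contact_force: [-0.8, -0.2, 9.3]
gripper_width: 19.5
grasp_force: 60.1
```

```bash
python3 st.py
```

```text
F n,u,z -0.7861962933561099 0.4663883910566501 8.79123908973447 T [ 0.03  0.31 -0.01] p n,u,z 610.204967800428 -218.11653380042608 114.92934686264593 yaw 29.032777386159104 15.2
```

Remaining turn: 29.0 → 8.0° = 3.5 units.

Request:
play_rows(series=[[0,0,0,0,0,-0.3],[0,0,0,0,0,-0.5],[0,0,0,0,0,-0.5],[0,0,0,0,0,-0.5],[0,0,0,0,0,-0.5],[0,0,0,0,0,-0.4],[0,0,0,0,0,-0.4],[0,0,0,0,0,-0.2],[0,0,0,0,0,-0.2],[0,0,0,0,0,0],[0,0,0,0,0,0]])

```text
clock: 16.12
position: [634.5, -131.6, 115.0]
ee_rot: [0.755, -0.656, 0.002, -0.001]
contact_force: [-1.1, 0.4, 8.4]
gripper_width: 19.7
grasp_force: 60.1
```

```bash
python3 st.py
```

```text
F n,u,z -0.8346124307142841 0.5678846824916833 8.826498923715413 T [0.02 0.31 0.01] p n,u,z 610.227586846389 -218.12460534317353 114.95177562661752 yaw 8.033220545787957 16.3167
```

Request:
play_rows(series=[[0,0,0.6,0,0,0],[0,0,0.6,0,0,0],[0,0,0.6,0,0,0],[0,0,0.6,0,0,0],[0,0,0.6,0,0,0],[0,0,0.6,0,0,0],[0,0,0,0,0,0],[0,0,0,0,0,0]])

```text
clock: 16.98
position: [634.5, -131.6, 118.0]
ee_rot: [0.755, -0.656, 0.002, -0.001]
contact_force: [-0.2, -0.4, 6.6]
gripper_width: 19.5
grasp_force: 59.8
```

```bash
python3 st.py
```

```text
F n,u,z -0.28874470050974693 -0.20527486979851187 5.90281014044044 T [-0.07 -0.    0.  ] p n,u,z 610.1961135706538 -218.0930364154139 117.90950422122053 yaw 8.023482311237082 17.1833
```

Request:
play_rows(series=[[0,0,0.4,0,0,0],[0,0,0.4,0,0,0],[0,0,0.4,0,0,0],[0,0,0,0,0,0],[0,0,0,0,0,0]])

```text
clock: 17.6
position: [634.5, -131.6, 118.9]
ee_rot: [0.755, -0.656, 0.002, -0.001]
contact_force: [-0.2, 0.4, 5.8]
gripper_width: 19.0
grasp_force: 59.7
```

```bash
python3 st.py
```

```text
F n,u,z 0.5153090699576717 -0.3987493743424735 5.771005445670138 T [-0.13 -0.09  0.01] p n,u,z 610.1826031608608 -218.1219520992752 118.92255392091127 yaw 8.017811848160592 17.8
```

Request:
play_rows(series=[[0,0,0.4,0,0,0],[0,0,0.4,0,0,0],[0,0,0,0,0,0],[0,0,0,0,0,0]])

```text
clock: 18.13
position: [634.3, -131.5, 119.1]
ee_rot: [0.755, -0.656, 0.002, -0.001]
contact_force: [3.0, -1.5, 3.6]
gripper_width: 19.7
grasp_force: 59.3
```

```bash
python3 st.py
```

```text
F n,u,z 2.8186270996730074 -1.512597227854491 4.041308123346718 T [-0.4  -1.04 -0.01] p n,u,z 609.49526598443 -217.69505966246808 119.04624094087451 yaw 7.9998308186469265 18.3333
```

Request:
play_rows(series=[[0,0,0.4,0,0,0],[0,0,0.4,0,0,0],[0,0,0,0,0,0],[0,0,0,0,0,0]])

```text
clock: 18.67
position: [633.0, -131.2, 119.1]
ee_rot: [0.755, -0.656, 0.0, -0.0]
contact_force: [3.8, -0.8, 2.4]
gripper_width: 19.1
grasp_force: 59.2
```

```bash
python3 st.py
```

```text
F n,u,z 4.38928463117203 -1.0836928777678254 0.4606649518649178 T [-0.26 -1.48  0.  ] p n,u,z 608.7820196149511 -217.45115233321354 119.1002982488158 yaw 7.980558772481689 18.8667
```

Z stopped at 119.1 with Fz falling from 5.8 to 0.5, after rising 4.1 mm from the turning depth (an uncaught nut could rise at most 3). So it is caught. I'll ease off the pull and check with one look.

Request:
play_rows(series=[[0,0,-0.4,0,0,0],[0,0,-0.4,0,0,0],[0,0,0,0,0,0],[0,0,0,0,0,0]])

```text
clock: 19.2
position: [632.8, -131.2, 119.1]
ee_rot: [0.755, -0.656, 0.0, -0.0]
contact_force: [1.6, -0.4, 5.7]
gripper_width: 19.5
grasp_force: 59.7
```

```bash
python3 st.py; python3 - <<'E'
from h import *
d=snap("scene","pics/s3.png");w=snap("wrist","pics/w4.png")
a=cv2.imread("pics/s3.png");b=cv2.imread("pics/w4.png")
q=proj(d,[[634,-131,60]])[0].astype(int)
a=cv2.resize(a[max(0,q[1]-60):q[1]+40,q[0]-50:q[0]+50],(400,400),interpolation=cv2.INTER_CUBIC)
b=cv2.resize(b[120:320,180:380],(400,400),interpolation=cv2.INTER_CUBIC)
cv2.imwrite("pics/c5.png",np.hstack([a,b]))
E
```

```text
F n,u,z 2.2828587309555703 0.09817559316013665 5.164444103348766 T [-0.   -0.92 -0.03] p n,u,z 608.6155324796313 -217.4985679704924 119.05478724841821 yaw 7.9900825925977665 19.4
```

View pics/c5.png

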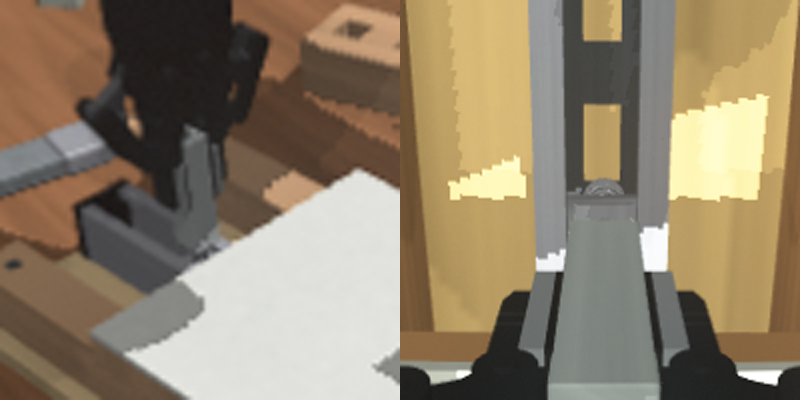

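Wrist crop: the post is centred between the lips (about 603 against the 565–640 slot), with the nut hidden under both lips, so it is caught. Now I'm sliding towards the panel.

Request:
play_rows(series=[[0.3,0.5,0,0,0,0],[0.2,1.0,0,0,0,0],[0,1.3,0,0,0,0],[-0.2,1.5,0,0,0,0],[-0.2,1.5,0,0,0,0],[-0.2,1.5,0,0,0,0],[-0.2,1.5,0,0,0,0],[-0.2,1.5,0,0,0,0]])

```text
clock: 20.17
position: [631.5, -121.8, 118.9]
ee_rot: [0.755, -0.656, -0.0, 0.001]
contact_force: [0.9, -3.4, 6.1]
gripper_width: 19.5
grasp_force: 59.7
```

Request:
play_rows(series=[[-0.2,1.5,0,0,0,0],[-0.2,1.5,0,0,0,0],[-0.2,1.5,0,0,0,0],[-0.2,1.5,0,0,0,0],[-0.2,1.5,0,0,0,0],[-0.2,1.0,0,0,0,0],[0,0,0,0,0,0]])

```text
clock: 20.75
position: [630.4, -113.2, 118.9]
ee_rot: [0.755, -0.656, -0.0, 0.001]
contact_force: [2.4, -1.6, 5.7]
gripper_width: 19.5
grasp_force: 59.7
```

```bash
python3 st.py
```

```text
F n,u,z 1.0595735845613161 -2.228657194231559 5.715147112376652 T [-0.73 -0.52 -0.01] p n,u,z 608.6579081192369 -199.2893219026635 118.94319709227963 yaw 7.986192321985062 20.95
```

Request:
play_rows(series=[[-0.1,0.8,0,0,0,0],[-0.1,0.8,0,0,0,0],[-0.1,0.8,0,0,0,0],[-0.1,0.8,0,0,0,0],[-0.1,0.8,0,0,0,0]])

```text
clock: 21.37
position: [629.9, -109.4, 118.9]
ee_rot: [0.755, -0.656, -0.0, 0.001]
contact_force: [1.8, -2.5, 5.1]
gripper_width: 19.2
grasp_force: 59.7
```

Request:
play_rows(series=[[-0.1,0.8,0,0,0,0],[-0.1,0.8,0,0,0,0],[-0.1,0.8,0,0,0,0]])

```text
clock: 21.62
position: [629.6, -107.3, 118.9]
ee_rot: [0.755, -0.656, -0.0, 0.001]
contact_force: [1.7, -4.1, 5.0]
gripper_width: 19.5
grasp_force: 59.7
```

```bash
python3 st.py
```

```text
F n,u,z 0.9165210385168416 -3.588394365510591 5.089857179487631 T [-1.17 -0.59 -0.  ] p n,u,z 608.6587327133727 -193.2601499226094 118.90934514920936 yaw 7.98642616168626 21.8167
```

Request:
play_rows(series=[[-0.1,0.5,0,0,0,0],[-0.1,0.5,0,0,0,0],[0,0.5,0,0,0,0]])

```text
clock: 22.07
position: [629.4, -106.0, 118.9]
ee_rot: [0.755, -0.656, -0.0, 0.001]
contact_force: [2.3, -4.3, 5.5]
gripper_width: 19.7
grasp_force: 59.7
```

Request:
play_rows(series=[[-0.1,0.5,0,0,0,0],[-0.1,0.5,0,0,0,0]])

```text
clock: 22.23
position: [629.2, -105.0, 118.9]
ee_rot: [0.755, -0.656, -0.0, 0.001]
contact_force: [1.9, -4.3, 4.9]
gripper_width: 19.2
grasp_force: 59.7
```

```bash
python3 st.py
```

```text
F n,u,z 1.4219102528731242 -4.171349991339623 5.308961936267996 T [-1.37 -0.66  0.04] p n,u,z 608.6734247721678 -190.90756286258403 118.91199939954838 yaw 7.986240540819315 22.4333
```

Request:
play_rows(series=[[-0.1,0.4,0,0,0,0],[0,0.4,0,0,0,0]])

```text
clock: 22.6
position: [629.2, -104.5, 119.0]
ee_rot: [0.755, -0.656, 0.0, 0.002]
contact_force: [1.7, -6.9, 4.4]
gripper_width: 19.2
grasp_force: 59.7
```

Request:
play_rows(series=[[-0.1,0.4,0,0,0,0],[0,0.4,0,0,0,0]])

```text
clock: 22.77
position: [629.2, -104.5, 119.0]
ee_rot: [0.755, -0.656, 0.0, 0.002]
contact_force: [2.5, -9.9, 4.1]
gripper_width: 19.5
grasp_force: 59.6
```

```bash
python3 st.py
```

```text
F n,u,z 1.3506087612781634 -8.615708135895932 3.8119249887818354 T [-2.64 -0.87 -0.01] p n,u,z 608.6788427265556 -190.4963442704628 118.94828571010416 yaw 7.968473919345694 22.9667
```

It stopped dead at u = −190.5 (expected −190.5) and the force is rising, so the panel is snug. I'm relaxing the push, then letting go.

Request:
play_rows(series=[[0,-0.4,0,0,0,0],[0,-0.3,0,0,0,0],[0,0,0,0,0,0],[0,0,0,0,0,0]])

```text
clock: 23.3
position: [629.2, -104.6, 118.9]
ee_rot: [0.755, -0.656, 0.0, 0.002]
contact_force: [2.0, -6.1, 4.8]
gripper_width: 19.1
grasp_force: 59.7
```

```bash
python3 st.py
```

```text
F n,u,z 1.9444825814051108 -6.6675478937578205 4.445701076120258 T [-2.02 -0.8  -0.03] p n,u,z 608.6537421565056 -190.59216467960422 118.92812852274866 yaw 7.971640421486481 23.5
```

Request:
play_rows(series=[[0,-0.3,0,0,0,0],[0,-0.2,0,0,0,0],[0,0,0,0,0,0]])

```text
clock: 23.75
position: [629.2, -104.7, 118.9]
ee_rot: [0.755, -0.656, 0.0, 0.001]
contact_force: [2.2, -4.6, 4.8]
gripper_width: 19.3
grasp_force: 59.7
```

Request:
play_rows(series=[[0,0,0,0,0,0],[0,0,0,0,0,0],[0,0,0,0,0,0],[0,0,0,0,0,0],[0,0,0,0,0,0],[0,0,0,0,0,0]], gripper=0.5)

```text
clock: 24.25
position: [629.3, -103.0, 118.0]
ee_rot: [0.755, -0.656, -0.001, 0.0]
contact_force: [-0.7, 1.0, 0.2]
gripper_width: 42.7
grasp_force: 0.0
```

```bash
python3 st.py
```

```text
F n,u,z -0.0589909745743496 -0.5999384451795166 -0.2338099108134572 T [ 0.01  0.   -0.  ] p n,u,z 609.3796875034102 -189.20466885581655 118.43098335140613 yaw 7.9835850019949675 24.45
```

Released cleanly. I'm raising straight up, backing away and looking.

Request:
play_rows(series=[[0,0,4,0,0,0],[0,0,8,0,0,0],[0,0,12,0,0,0],[0,0,15,0,0,0],[0,0,15,0,0,0],[0,0,15,0,0,0],[0,0,15,0,0,0],[0,0,15,0,0,0],[-10,-15,10,0,0,0],[-15,-20,0,0,0,0],[-15,-20,0,0,0,0],[-15,-20,0,0,0,0],[-15,-20,0,0,0,0],[-15,-20,0,0,0,0],[-15,-20,0,0,0,0],[0,0,0,0,0,0],[0,0,0,0,0,0],[0,0,0,0,0,0]])

```text
clock: 25.95
position: [529.7, -238.4, 228.1]
ee_rot: [0.754, -0.656, 0.0, -0.0]
contact_force: [-0.6, -0.6, 0.3]
gripper_width: 42.6
grasp_force: 0.0
```

```bash
python3 - <<'E'
from h import *
snap("top","pics/t5.png");snap("scene","pics/s5.png")
a=cv2.imread("pics/t5.png")[90:210,190:390];b=cv2.imread("pics/s5.png")[190:330,110:310]
cv2.imwrite("pics/c6.png",cv2.resize(np.vstack([cv2.resize(a,(500,300),interpolation=cv2.INTER_CUBIC),cv2.resize(b,(500,300),interpolation=cv2.INTER_CUBIC)]),None,fx=1,fy=1))
print(read_state()["position"])
E
```

```text
[ 530.15385369 -237.8001612   227.76500063]
```

View pics/c6.png

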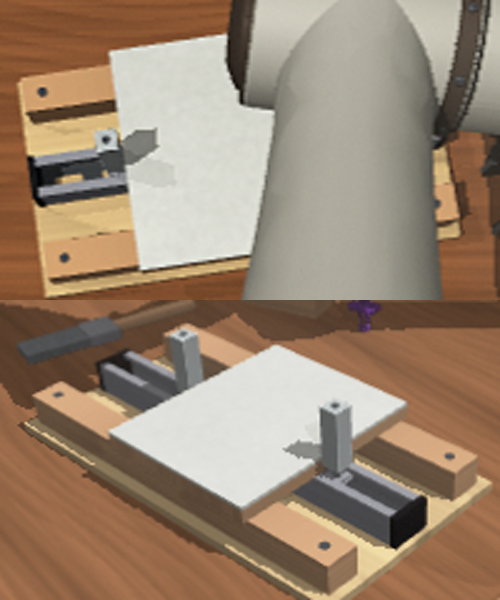

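Scene crop: both posts are upright, with the loose one at (183,340) against the panel edge, and the panel is flat and touching the fitted post at (337,410). I'm clearing the arm from the top camera for one distance check.

Request:
play_rows(series=[[-8,-20,5,0,0,0],[-8,-20,5,0,0,0],[-8,-20,5,0,0,0],[-8,-20,5,0,0,0],[-8,-20,0,0,0,0],[-8,-20,0,0,0,0],[-8,-20,0,0,0,0],[-8,-20,0,0,0,0],[-8,-20,0,0,0,0],[-8,-20,0,0,0,0],[0,0,0,0,0,0],[0,0,0,0,0,0]])

```text
clock: 27.05
position: [449.9, -438.4, 247.0]
ee_rot: [0.754, -0.656, -0.0, -0.0]
contact_force: [0.2, 0.3, -0.5]
gripper_width: 42.9
grasp_force: 0.0
```

```bash
python3 - <<'E'
from h import *
t=snap("top","pics/t6.png");s=snap("scene","pics/s6.png")
n=np.array([.9904,.1383]);u=np.array([-.1383,.9904])
F=np.array([602.8,93.8]);L=F-200*u
for d in(t,s):
    g=cv2.GaussianBlur(cv2.cvtColor(d["image"],cv2.COLOR_RGB2GRAY),(0,0),0.7)
    P=[]
    for c in(F,L):
        x,y=proj(d,[[*c,142]])[0].round().astype(int)
        w=g[y-3:y+4,x-3:x+4];m=np.unravel_index(w.argmin(),w.shape)
        wt=np.clip(w.astype(float).max()*.85-w,0,None);yy,xx=np.mgrid[-3:4,-3:4]
        k=(abs(yy-m[0]+3)<=1)&(abs(xx-m[1]+3)<=1);wt=wt*k
        px=[x+(wt*xx).sum()/wt.sum(),y+(wt*yy).sum()/wt.sum()];P.append(plane(d,[px],142)[0,:2]);print((x,y),np.round(px,2),P[-1].round(1))
        print(w.tolist())
    v=P[1]-P[0];print("du",v@u,"dn",v@n)
E
```

```text
(np.int64(232), np.int64(146)) [231.9  145.23] [603.7  94.8]
[[200, 196, 191, 188, 194, 202, 200], [199, 180, 148, 137, 158, 191, 205], [195, 161, 99, 83, 117, 173, 202], [195, 164, 104, 88, 128, 182, 200], [198, 188, 157, 143, 170, 200, 201], [200, 205, 200, 197, 204, 209, 203], [202, 206, 196, 188, 183, 180, 177]]
(np.int64(320), np.int64(133)) [319.76 132.97] [ 629.5 -103.6]
[[185, 185, 191, 198, 205, 204, 186], [203, 192, 174, 171, 191, 203, 192], [196, 162, 112, 106, 152, 195, 201], [190, 145, 85, 82, 134, 188, 204], [197, 163, 113, 115, 160, 200, 209], [203, 198, 182, 182, 199, 208, 205], [202, 211, 210, 210, 207, 195, 181]]
du -200.06378227366991 dn -1.9060068920877182
(np.int64(245), np.int64(239)) [243.79 238.9 ] [604.6  92.6]
[[214, 205, 205, 212, 218, 220, 220], [196, 179, 179, 194, 208, 213, 213], [167, 136, 135, 161, 194, 204, 204], [155, 118, 117, 151, 188, 197, 194], [173, 149, 149, 173, 190, 184, 171], [179, 179, 181, 187, 182, 158, 144], [147, 171, 182, 173, 157, 137, 131]]
(np.int64(184), np.int64(206)) [181.3  208.84] [642.1 -96.2]
[[157, 169, 179, 183, 183, 180, 174], [172, 161, 160, 171, 187, 190, 185], [173, 141, 131, 153, 184, 194, 191], [172, 145, 140, 163, 183, 183, 174], [176, 173, 173, 176, 170, 155, 145], [149, 173, 179, 162, 145, 133, 130], [111, 135, 150, 140, 131, 128, 128]]
du -192.1694381077931 dn 11.012023595719176
```

The top view gives 200.06 mm between the post axes. The scene figure is invalid: the dark spot it locked onto for the loose post is not the centre hole. Handing in.

```bash
python3 -c "
from bench import job_done
print(job_done())"
```

```text
the job is handed in; nothing more can be done
None
```

The stop post is caught in the channel and released, with the panel snug against the fitted post (200.1 mm axis to axis from the top camera; the scene-camera check was unusable); the job is handed in at about 27 s, but no verdict came back.

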